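Key a sample carousel onto its drive and load the tube

ROBOT

A 6-joint arm with a two-finger parallel gripper is mounted at the origin on the work surface. World frame = base frame: x ahead of the robot, y to its left, z up, the work surface at z = 0. Lengths are in m, angles in rad, forces in N, time in s.
With the tool pointing down it reaches from about 0.25 to 0.725 m from the base axis. Payload 4 kg.
Tool frame: the origin (TCP) lies where the fingers leave the gripper's body, on its centre line; the fingertips stand 73 mm ahead of it and the grasp point (between the pads) lies 54 mm ahead of it (bot.tip_reach is the z of the fingertips in the tool frame, in m); z points along the fingers, x is the direction in which the jaws open and shut, and the axes are right-handed (so a half turn about z gives the same grasp; the last joint's range is limited). The gripper opens to 85 mm and grips with 20 to 120 N. Pads are 22 mm wide; open, the fingers measure 114 mm over their backs; the gripper's body (76 mm by 85 mm) begins 54 mm behind the grasp point. The pads swing forward as they close: fully open they stand 13 mm farther back than shut.
Start: joints at [1.296, 0.241, 0.005, 1.335, 0, 1.571], TCP at [0.136, 0.481, 0.304] pointing down, gripper open.
Joint ranges: [-2.72, 2.72], [-1.05, 1.87], [-1.09, 1.28], [-1.99, 2.15], [-1.42, 1.44], [-3.14, 3.14]. Speed limits (rad/s): [2.79, 2.79, 3.14, 3.14, 3.14, 3.14].

INTERFACE

Orientations are given as a unit quaternion [x, y, z, w].
In Python, from workcell import bot, vision, job_done gives the robot as it stands.
- The arm moves only by the tool drive_tool, never from a script. Its argument "steps" is one flat list of numbers, 7 for each row, row after row: the shift along the tool's x, y, z in m, then the turn, a rotation vector about the tool's x, y, z in degrees, then the closure, from -1 (fully open) to 1 (shut). A call has 1 to 8 rows; each row shifts and turns the commanded pose from where the row before left it, along the tool's axes as they then stand; what a row does not reach is not made up. A row lasts 1/12 s, in which the tool goes at most 41.7 mm and 7.16 degrees, less where a joint would pass 70% of its speed; a pose out of reach is approached as far as the arm can. A call is refused whole if a number of a shift passes 0.0417 or a number of a turn 7.16, either way. A call with a gripper value outside its range is refused whole. The fingers move at their own pace and stop on an object; the grip force is fixed at half the most. Time passes only in rows, so rows that do not move let the fingers close. It gives the time, the measured TCP pose, the force and the opening at its end, in the units of the state.
- bot.get_obs(): the state, without advancing time (a new reading comes with each control period).
- vision.camera(name): name is "scene" or "top" or "wrist"; returns (picture, depth): 420x560x3 uint8, red, green, blue; 420x560 float32, m along the optical axis (not along the pixel's ray), 0 where there is no reading.
- vision.camera_model(name): a dict with "mtx" (3x3 intrinsics, pixels), "rvec" (rotation vector, rad) and "tvec" (3), from world to camera coordinates, as OpenCV has them. Camera axes: x right, y down, z forward; pixel columns grow to the right and rows downward; lengths in m; the calibration is good to about 2 mm. The wrist camera is an equidistant fisheye: a pixel r from the principal point sees the ray r / f radians off the axis. A picture is of the moment at which its call begins: read the wrist's pose just before it. camera_model takes no time and is no camera call; for the wrist camera it gives the pose at the moment of the call.
- job_done(): hands the job in, once; it reports no verdict.
The state is a dict: "clock": time; "joint_pos": joint angles; "joint_vel": joint speeds; "tau": joint torques, N m; "eef_pos": TCP position; "tool_rot": TCP orientation; "ft_force": force on the tool from outside, world axes, zero at the start; "ft_torque": the same for the moment, N m; "grip_width": finger opening in m.
Only numpy, scipy, OpenCV 4.12 (cv2) and the standard library are available. Lean on these libraries where they do the work, as an engineer would, in place of code of your own. Each camera call takes 0.05 s, during which the arm holds its last target.

TASK

The sample carousel was put back on its spindle carelessly and rides high on the two drive pins hidden under its hub. Push it round gently by its spokes until the holder with the pointer fin comes to the index mark and the carousel drops down onto the pins, and stop pushing as soon as it has dropped: a push of more than 10 N bends the pins. Then take the capped sample tube from the white tube block and set it, gently and without dropping it, upright and fully down in that holder; leave the other things on the bench where they are.

Things in the scene. Friction and masses are not known exactly. Their poses are not given: they have to be found in the camera images.
- changer: Sample changer: white housing 290 x 290 mm, 90 mm high, fixed to the bench. Origin: centre of its underside, on the spindle axis; z up; its -x side bears the index mark. Beyond its +x side, 172 mm from the axis, stands the parked probe turret, 60 x 90 mm, 215 mm high, its arm reaching 135 mm to the changer's +y.
- index_mark (a point): The index mark: a black block 12 x 14 mm, 6 mm high, on the housing's top at 132 mm from the spindle axis on the changer's -x side; the point is the centre of its top, 96 mm above the bench.
- drive_centre (a point): Centre of the drive hub's top face, on the spindle axis, 100 mm above the bench. The two drive pins stand on it, 6 mm high, hidden under the carousel. The drive is locked and parks up to 10 degrees to either side of the index mark; the pins have 1.5 degrees of play each way and fit the carousel in one orientation only, so the keyed place is found by feel.
- carousel: Grey carousel, 224 mm across, 0.6 kg, on a vertical spindle: turns freely (1 to 2.5 N at a spoke) and slides up and down. Origin: on the axis at its underside, z up: 106 mm above the bench while it rides on the pins, 100 mm once dropped. Spoke one lies along its -x; at the start that is 25 to 95 degrees counterclockwise (from above) of the mark. The robot may never push it with more than 10 N.
- spoke_one (a point): Middle of the top edge of spoke one, 60 mm from the axis. The six spokes are alike, 60 degrees apart: upright flat ribs 8 mm thick and 30 mm tall from the carousel's underside, 26 to 82 mm from the axis. Pushed slowly (under 30 mm/s here), the carousel drops 6 mm by its own weight at the keyed place and then blocks; pushed fast, or gripped, it may ride over.
- hub_plate (a point): On the axis, 6 mm above the carousel's underside: top of the hub plate, radius 54 mm, under the spokes. Outside it one sees the housing top, 10 mm (dropped) or 16 mm (high) below the carousel's underside. A hub of radius 26 mm and a black knob of radius 17 mm, 50 mm above the underside, stand in the middle; a rim ring, 6 mm high, runs at 106 to 112 mm from the axis.
- holder_one (a point): Centre of the inner floor of holder one, where the tube's underside must come to stand, 4 mm above the carousel's underside and 95 mm from the axis. The six holders are round, upright, 26 mm outside, 19 mm bore, 36 mm deep, one at each spoke's end; this one alone has a pointer fin, 38 mm tall, 9 mm thick, outside, reaching 124 mm from the axis. Press the tube in with less than 20 N.
- tube: Glass sample tube with paper label and dark rubber cap, 104 mm tall, 22 g; tube 16 mm in diameter with tapered foot, cap 18 mm in diameter over the top 20 mm. Origin: centre of its underside; z towards the cap. It stands in the middle hole of the tube block.
- block: White tube block, 110 (x) x 50 (y) x 50 mm high, fixed, with three tube holes in a row along x, 34 mm apart, 18.5 mm wide and 45 mm deep. Origin: centre of its underside; it stands to the left or to the right of the changer. The tube's underside is 5 mm above the bench.
- tile: White ceramic blood-typing tile with twelve shallow wells, 105 x 72 x 12 mm, lying loose on the other side of the changer. Origin: centre of its underside. Leave alone.
- reagent: Amber reagent bottle, 44 mm in diameter, 95 mm tall, loose. Origin: centre of its underside. Leave alone.
- jar: White jar, 56 mm in diameter, 75 mm tall, loose. Origin: centre of its underside. Leave alone.

How it is judged:
On the way, in this order (a step that is already met when the one before it is completed fails the run):
1. the carousel has dropped onto its drive pins with holder one at the index mark, before the tube is put in (z of carousel in the frame of changer below 0.102 m and horizontal distance between holder_one and index_mark below 0.048 m), for 0.2 s.
2. the tube stands in holder one (distance between tube and holder_one below 0.006 m and angle between tube's own z axis and vertical below 0.12 rad), for 0.2 s.
At the end, for the whole second after the job is handed in: The carousel is fully down on its drive pins (within 2 mm) with holder one at the index mark (no more than 14 degrees round from it), and the tube stands upright (within 7 degrees) and released in holder one, its underside within 6 mm of the centre of the holder's floor, at rest (all of step 1 and all of step 2 and linear speed of tube below 0.02 m/s and contact force between the fingers and tube below 0.05 N); the robot touches nothing.
It fails at once if the carousel is pushed with more than 10 N by any part of the robot (contact force between any of the fingers, the arm and carousel above 10 N).
It fails at once if the tube is pressed against the carousel with more than 20 N (contact force between tube and carousel above 20 N).
It fails at once if the tube is dropped: it falls free of the fingers faster than 0.45 m/s (a drop of about 10 mm) (contact force between the fingers and tube below 0.01 N and linear speed of tube above 0.45 m/s).
It fails at once if the tile, the reagent bottle or the jar is moved more than 15 mm (distance of any of tile, reagent, jar from where it was at the start of the episode above 0.015 m).
It also fails if it takes over 72 s, if anything falls off the work surface, if the arm or the gripper's body presses on something with over 40 N, if the wrist force passes 120 N, or if a joint passes its speed limit or range.

## Working session

There is one attempt and no reset: what is moved stays moved. The work goes in short steps, Python scripts to look and compute and a tool call to move; the robot and the scene stay as the last step left them, time stands still between calls to the robot, and variables do not carry over. Pictures are saved under pics/ and viewed, and the job is handed in when it is done.

Besides the shell and the picture viewer there is one more tool, called after ">>>" as a command line: name --argument value ..., lists and objects as JSON in quotes. drive_tool: Moves the arm, as the interface text tells. Its arguments: {"type":"object","properties":{"steps":{"type":"array"}},"required":["steps"]}

```bash
mkdir -p pics; ls
cat > h.py <<'E'
import numpy as np,cv2
from workcell import bot,vision,job_done
def snap(n,f):
    m=vision.camera_model(n); p,d=vision.camera(n)
    cv2.imwrite('pics/'+f+'.png',p[:,:,::-1]); np.savez('pics/'+f+'.npz',p=p,d=d,K=m['mtx'],r=m['rvec'],t=m['tvec'])
    return p,d,m
def world(m,u,v,z=None,depth=None):
    K=np.array(m['mtx']);R=cv2.Rodrigues(np.array(m['rvec'],float))[0];t=np.array(m['tvec'],float).ravel()
    ray=np.array([(u-K[0,2])/K[0,0],(v-K[1,2])/K[1,1],1.0])
    c=-R.T@t; w=R.T@ray
    s=depth if depth is not None else (z-c[2])/w[2]
    return c+s*w
E
python3 - <<'E'
from h import *
print(bot.get_obs())
for n in('scene','top','wrist'):
    p,d,m=snap(n,n+'0'); print(n,m)
E
```

```text
pics
{'clock': 0.0, 'joint_pos': array([ 1.29600092e+00,  2.41412198e-01,  3.73055383e-03,  1.33521277e+00,
       -3.63436356e-05,  1.57077617e+00]), 'joint_vel': array([ 2.72894316e-04, -5.82103855e-04, -3.98451045e-04,  1.97479915e-03,
       -5.29781712e-05, -8.44426400e-05]), 'tau': array([-5.88817184e-04, -3.72320902e+01,  2.52405918e+01,  1.70965731e-02,
       -4.46092315e-05, -1.31344279e-05]), 'eef_pos': array([0.13555225, 0.48077399, 0.30301561]), 'tool_rot': array([ 7.97285768e-01,  6.03601113e-01, -8.25432726e-04,  6.47675856e-04]), 'ft_force': array([-0.15018911,  0.15771272, -0.3282711 ]), 'ft_torque': array([ 0.03166959,  0.03482275, -0.03409978]), 'grip_width': 0.08526954171354133}
scene {'mtx': array([[499.82637703,   0.        , 272.80643648],
       [  0.        , 499.82637703, 205.01497768],
       [  0.        ,   0.        ,   1.        ]]), 'rvec': array([ 1.08317134,  2.26074884, -1.15775858]), 'tvec': array([ 0.34071553, -0.16469599,  1.64157799])}
top {'mtx': array([[407.57169622,   0.        , 276.88312924],
       [  0.        , 407.57169622, 205.67895013],
       [  0.        ,   0.        ,   1.        ]]), 'rvec': array([ 2.10845213, -2.14274555,  0.22862792]), 'tvec': array([-0.01268912,  0.58338243,  0.89429367])}
wrist {'mtx': array([[325.1922621 ,   0.        , 273.30651331],
       [  0.        , 325.1922621 , 208.63571932],
       [  0.        ,   0.        ,   1.        ]]), 'rvec': array([-2.28956625, -1.7359183 , -0.275784  ]), 'tvec': array([-0.49845221, -0.04149581,  0.38118228])}
```

View pics/scene0.png

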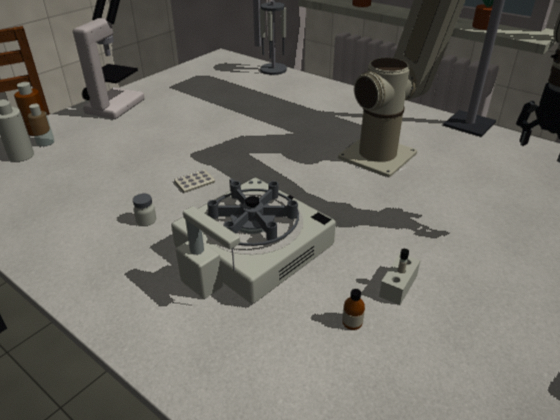

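View pics/top0.png

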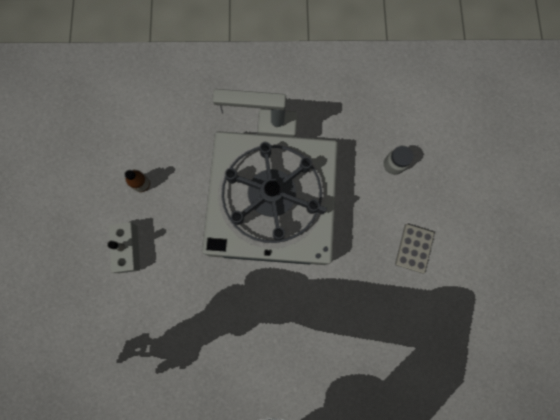

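View pics/wrist0.png

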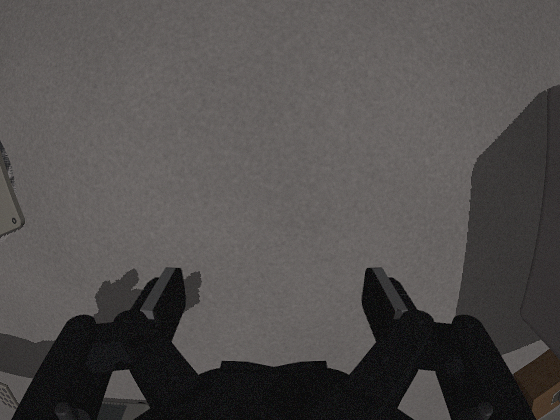

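The top picture shows the changer around (272,195), its mark at (267,253), the block at (121,245) with the tube's cap at about (113,245), the reagent at (135,180), the jar at (403,158) and the tile at (415,248). I'll zoom in next.

Run:
```python
from h import *
p=cv2.imread('pics/top0.png')
a=p[125:270,200:345]; a=cv2.resize(a,(580,580),interpolation=cv2.INTER_CUBIC); a=np.clip(a.astype(float)*1.8,0,255).astype('uint8')
cv2.imwrite('pics/topz.png',a)
b=p[160:280,95:195]; b=np.clip(cv2.resize(b,(500,600),interpolation=cv2.INTER_CUBIC).astype(float)*1.8,0,255).astype('uint8')
cv2.imwrite('pics/topb.png',b)
D=np.load('pics/top0.npz');m=dict(mtx=D['K'],rvec=D['r'],tvec=D['t']);d=D['d']
for u,v in [(267,253),(272,188),(121,232),(113,245),(122,262),(260,95),(300,230),(265,148)]:
    print((u,v),d[v,u],world(m,u,v,depth=d[v,u]).round(4))
```

```text
(267, 253) 0.89538693 [0.4705 0.0022 0.0926]
(272, 188) 0.8580621 [ 0.6014 -0.0106  0.1571]
(121, 232) 0.97636527 [0.5326 0.3517 0.0157]
(113, 245) 0.8768304 [0.4917 0.333  0.1094]
(122, 262) 0.9579953 [0.4609 0.3436 0.0203]
(260, 95) 0.83702123 [0.7841 0.0115 0.2145]
(300, 230) 0.89002943 [ 0.518  -0.0706  0.109 ]
(265, 148) 0.92336977 [0.7061 0.0035 0.1111]
```

View pics/topz.png

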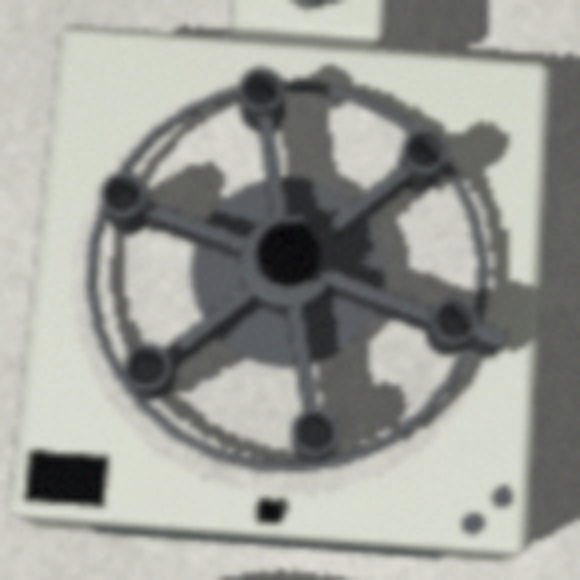

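View pics/topb.png

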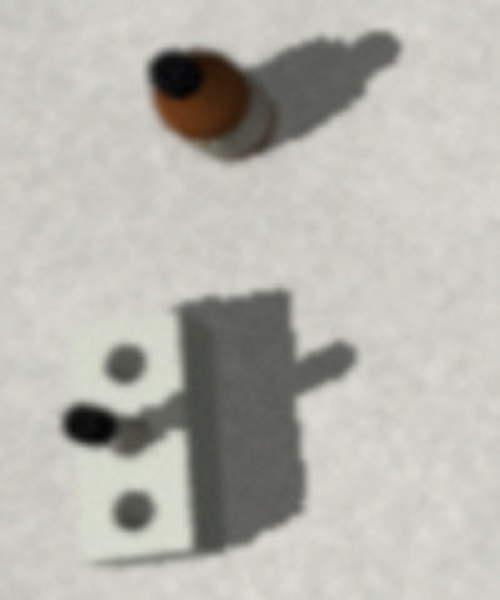

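```bash
cat > meas.py <<'E'
from h import *
D=np.load('pics/top0.npz');m=dict(mtx=D['K'],rvec=D['r'],tvec=D['t']);p=D['p'];d=D['d']
z2=lambda x,y:((x+.5)/4-.5+200,(y+.5)/4-.5+125)
def mk(x0,y0,x1,y1,thr):
    g=p[y0:y1,x0:x1].max(2); k=g<thr; n,l,s,c=cv2.connectedComponentsWithStats(k.astype('uint8'))
    return [(s[i,4],(c[i]+[x0,y0]).round(2)) for i in range(1,n) if s[i,4]>8]
print('knob',mk(255,170,290,205,22)); print('mark',mk(258,245,276,262,40)); print('cap',mk(100,235,125,255,35))
for n,x,y,z in [('knob',289,254,.156),('mark',271,509,.096),('h1',452,322,.146),('tip',492,341,.144),('h bottom',313,434,.146),('h top',262,90,.146),('h ul',123,195,.146),('h ur',425,150,.146),('h ll',148,368,.146),
 ('cTL',66,28,.09),('cTR',547,64,.09),('cBR',520,553,.09),('cBL',15,514,.09)]:
    u,v=z2(x,y); w=world(m,u,v,z); print(n,w.round(4))
for n,x,y,z in [('hole1',126,363,.05),('hole3',134,511,.05),('bTL',72,318,.05),('bTR',178,308,.05),('bBR',196,548,.05),('bBL',86,560,.05),('cap',88,425,.109),('capreag',175,75,.095)]:
    u,v=(x+.5)/5-.5+95,(y+.5)/5-.5+160; print(n,world(m,u,v,z).round(4))
E
python3 meas.py
```

```text
knob [(np.int32(192), array([272.43, 187.84]))]
mark [(np.int32(23), array([267.22, 252.3 ]))]
cap [(np.int32(59), array([113.08, 244.75]))]
knob [ 0.6014 -0.0103  0.156 ]
mark [0.4726 0.0013 0.096 ]
h1 [ 0.5656 -0.0961  0.146 ]
tip [ 0.5554 -0.1172  0.144 ]
h bottom [ 0.5071 -0.0214  0.146 ]
h top [0.6958 0.0029 0.146 ]
h ul [0.6376 0.0781 0.146 ]
h ur [ 0.6607 -0.0848  0.146 ]
h ll [0.5433 0.0646 0.146 ]
cTL [0.755  0.1172 0.09  ]
cTR [ 0.7295 -0.1631  0.09  ]
cBR [ 0.4468 -0.1352  0.09  ]
cBL [0.4727 0.142  0.09  ]
hole1 [0.5274 0.3419 0.05  ]
hole3 [0.4594 0.3344 0.05  ]
bTL [0.5489 0.368  0.05  ]
bTR [0.5528 0.3193 0.05  ]
bBR [0.4422 0.3054 0.05  ]
bBL [0.4377 0.3548 0.05  ]
cap [0.4926 0.3349 0.109 ]
capreag [0.6523 0.3108 0.095 ]
```

>>> drive_tool --steps '[-0.0226,0.0331,0,0,0,0,1,-0.0226,0.0331,0,0,0,0,1,-0.0226,0.0331,0,0,0,0,1,-0.0226,0.0331,0,0,0,0,1,-0.0226,0.0331,0,0,0,0,1,-0.0226,0.0331,0,0,0,0,1,-0.0226,0.0331,0,0,0,0,1,-0.0226,0.0331,0,0,0,0,1]'

```text
clock: 0.82
eef_pos: [0.3421, 0.2336, 0.3039]
tool_rot: [0.797, 0.604, 0.0, -0.0]
ft_force: [0.4, -0.1, -0.2]
grip_width: -0.0001
```

>>> drive_tool --steps '[-0.0226,0.0331,0,0,0,0,1,-0.0226,0.0331,0,0,0,0,1,-0.0226,0.0331,0,0,0,0,1,-0.0226,0.0331,0,0,0,0,1,-0.0226,0.0331,0,0,0,0,1,-0.0226,0.0331,0,0,0,0,1,-0.0226,0.0331,0,0,0,0,1,-0.0226,0.0331,0,0,0,0,1]'

```text
clock: 1.48
eef_pos: [0.548, -0.0124, 0.3036]
tool_rot: [0.797, 0.603, -0.0, -0.0]
ft_force: [-1.0, 1.0, 0.4]
grip_width: 0.0
```

>>> drive_tool --steps '[-0.0226,0.0331,0,0,0,3.5,1,-0.02,0.03,0,0,0,3.4,1,0,0,0,0,0,0,1]'

```text
clock: 1.73
eef_pos: [0.5976, -0.0754, 0.3017]
tool_rot: [0.834, 0.551, -0.001, 0.001]
ft_force: [-0.3, -0.0, -0.8]
grip_width: 0.0003
```

Run:
```python
from h import *
o=bot.get_obs(); print(o['clock'],o['eef_pos'],o['tool_rot'],o['ft_force'],o['grip_width'],o['joint_pos'],bot.tip_reach)
p,d,m=snap('wrist','w1'); print(m['rvec'],m['tvec'])
snap('top','t1')
o=bot.get_obs(); print(o['eef_pos'])
```

```text
1.7333 [ 0.59756988 -0.07536753  0.30168482] [ 8.34348221e-01  5.51236662e-01 -6.70753921e-04  8.59981252e-04] [-0.34599465 -0.04537727 -0.7643547 ] 0.0003102509743166828 [-0.12462562  0.44903484  0.29766106  1.4193221  -0.00217895  0.27847841] 0.0726
[-2.38759203 -1.57995928 -0.25116351] [-0.16334236 -0.59067431  0.19714344]
[ 0.59487192 -0.07129288  0.30234856]
```

View pics/w1.png

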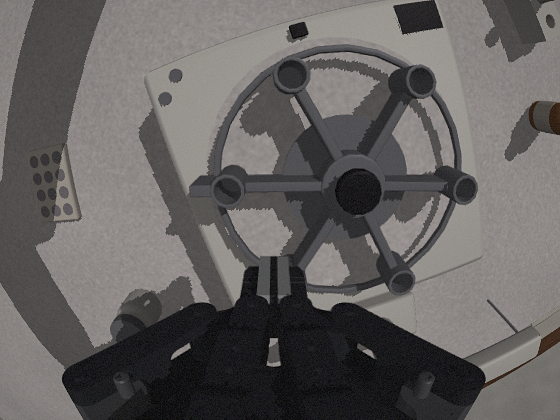

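View pics/t1.png

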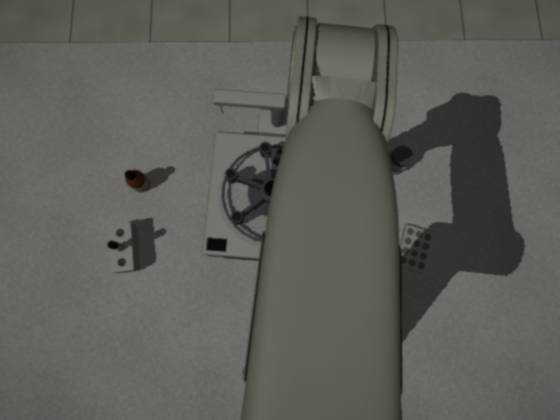

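```bash
cat >> h.py <<'E'
def fray(m,u,v):
    K=np.array(m['mtx']);R=cv2.Rodrigues(np.array(m['rvec'],float))[0];t=np.array(m['tvec'],float).ravel()
    x=(np.asarray(u,float)-K[0,2])/K[0,0];y=(np.asarray(v,float)-K[1,2])/K[1,1];r=np.hypot(x,y)+1e-12
    ray=np.stack([np.sin(r)*x/r,np.sin(r)*y/r,np.cos(r)],-1)
    return -R.T@t, ray@R, ray[...,2]
def fworld(m,u,v,z=None,depth=None):
    c,w,rz=fray(m,u,v)
    s=depth/rz if depth is not None else (z-c[2])/w[...,2]
    return c+np.asarray(s)[...,None]*w
E
python3 - <<'E'
from h import *
from scipy.spatial.transform import Rotation as Ro
o=bot.get_obs(); p,d,m=snap('wrist','w2'); print(o['clock'],o['eef_pos'],o['tool_rot'])
R=Ro.from_quat(o['tool_rot']).as_matrix()
v,u=np.mgrid[0:420,0:560]; ok=(d>0)&(d<1)
W=fworld(m,u[ok],v[ok],depth=d[ok]); T=(W-o['eef_pos'])@R
s=(T[:,2]<.08)&(abs(T[:,0])<.08)&(abs(T[:,1])<.06)
T=T[s]
for a in np.arange(-.02,.08,.01):
    q=T[(T[:,2]>=a)&(T[:,2]<a+.01)]
    if len(q): print(round(a,3),len(q),q[:,:2].min(0).round(3),q[:,:2].max(0).round(3))
cv2.imwrite('pics/w2z.png',np.clip(cv2.resize(p[10:310,170:570,::-1],(800,600),interpolation=cv2.INTER_CUBIC).astype(float)*1.6,0,255))
E
```

```text
1.8333 [ 0.59487192 -0.07129288  0.30234856] [ 0.83276806  0.55362046 -0.00089255 -0.00097553]
-0.02 10382 [-0.063 -0.02 ] [0.062 0.004]
-0.01 7802 [-0.059 -0.019] [0.058 0.011]
0.0 5096 [-0.051 -0.019] [0.05 0.01]
0.01 5575 [-0.043 -0.014] [0.042 0.012]
0.02 2626 [-0.035 -0.015] [0.035 0.012]
0.03 866 [-0.019 -0.013] [0.019 0.011]
0.04 783 [-0.014 -0.013] [ 0.013 -0.006]
0.05 658 [-0.014 -0.012] [ 0.013 -0.006]
0.06 382 [-0.014 -0.012] [ 0.013 -0.006]
0.07 1 [ 0.004 -0.01 ] [ 0.004 -0.01 ][ WARN:0@1.426] global loadsave.cpp:1063 imwrite_ Unsupported depth image for selected encoder is fallbacked to CV_8U.
```

View pics/w2z.png

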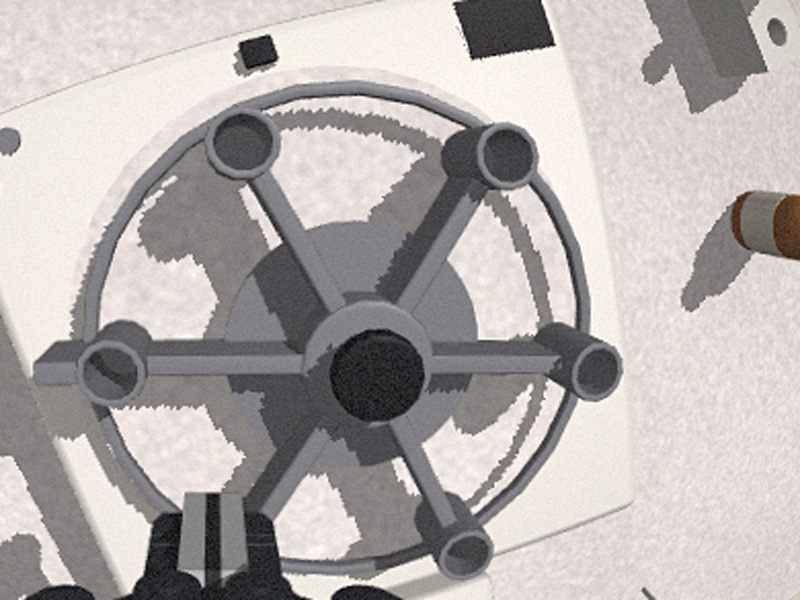

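Run:
```python
from h import *
D=np.load('pics/w2.npz');m=dict(mtx=D['K'],rvec=D['r'],tvec=D['t'])
P=[]
for n,x,y,z in [('h1',113,369,.146),('h2',243,142,.146),('h3',505,155,.146),('h4',595,367,.146),('h5',465,551,.146),('knob',378,376,.156),('mark',258,52,.096)]:
    w=fworld(m,np.array(170+(x+.5)/2-.5),np.array(10+(y+.5)/2-.5),z=z);P.append(w); print(n,w.round(4))
P=np.array(P);
A=np.c_[2*P[:5,:2],np.ones(5)]; s=np.linalg.lstsq(A,(P[:5,:2]**2).sum(1),rcond=None)[0]; c=s[:2]; print('circ',c,np.sqrt(s[2]+c@c))
for q in P: print(np.degrees(np.arctan2(*(q[:2]-c)[::-1]))%360, np.hypot(*(q[:2]-c)))
```

```text
h1 [ 0.5657 -0.0969  0.146 ]
h2 [ 0.5091 -0.0226  0.146 ]
h3 [0.545  0.0673 0.146 ]
h4 [0.6384 0.0828 0.146 ]
h5 [0.6963 0.0064 0.146 ]
knob [ 0.6021 -0.009   0.156 ]
mark [0.4726 0.0023 0.096 ]
circ [ 0.60298632 -0.00779592] 0.09563877881987765
247.29931769630804 0.0965703681435223
188.9887797178418 0.09507152869612973
127.69599485860692 0.09490260143677352
68.65246976381471 0.09725969634308486
8.63126002085278 0.09435833935893795
232.20008584628425 0.0014827405491261284
175.58429698761526 0.13082130563035368
```

>>> drive_tool --steps '[0,0.005,0.01,0,0,0,1,0,0,0.025,0,0,0,1,0,0,0.03,0,0,0,1,0,0,0.025,0,0,0,1,0,0,0.015,0,0,0,1,0,0,0.006,0,0,0,1,0,0,0,0,0,0,1,0,0,0,0,0,0,1]'

```text
clock: 2.55
eef_pos: [0.5994, -0.0711, 0.1936]
tool_rot: [0.832, 0.555, 0.0, 0.0]
ft_force: [1.2, 0.1, 1.0]
grip_width: 0.0
```

```bash
cat > st.py <<'E'
from h import *
A=np.array([.6018,-.0090])
def st():
    o=bot.get_obs(); q=o['tool_rot']; a=2*np.arctan2(q[1],q[0]); x=np.array([np.cos(a),np.sin(a)]); y=np.array([np.sin(a),-np.cos(a)])
    e=o['eef_pos']; r=e[:2]-A; f=o['ft_force']
    print('t%.2f phi%.1f r%.1f tan%.1f z%.1f tilt %s | F tool x%.2f y%.2f z%.2f'%(o['clock'],np.degrees(a)+180,-1e3*r@x,1e3*r@y,1e3*e[2],q[2:].round(4),f[:2]@x,f[:2]@y,f[2]),'eef',e.round(4))
    return o
E
python3 - <<'E'
from st import *
st(); snap('wrist','w3'); snap('scene','s3')
E
```

```text
t2.55 phi247.4 r58.3 tan21.6 z193.6 tilt [0.0003 0.0002] | F tool x0.53 y1.13 z0.97 eef [ 0.5994 -0.0711  0.1936]
```

View pics/w3.png

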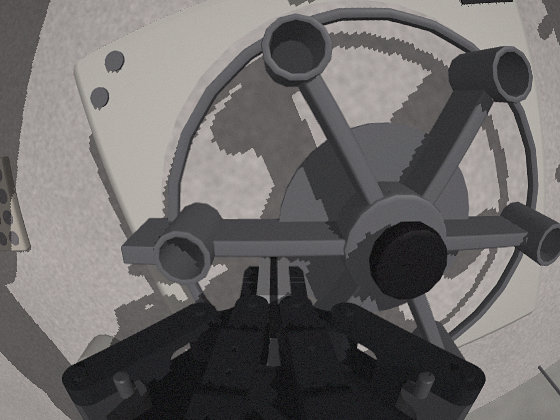

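View pics/s3.png

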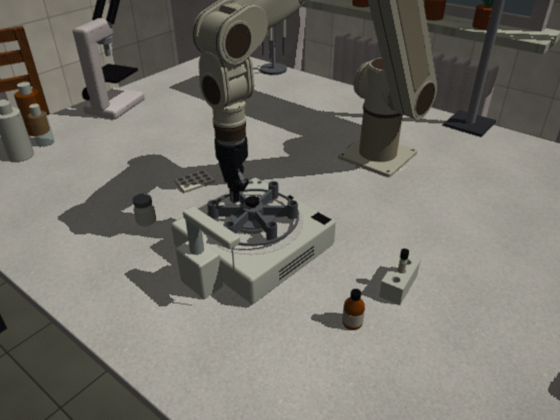

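>>> drive_tool --steps '[0,-0.001,0,0,0,0,1,0,-0.001,0,0,0,0,1,0,-0.001,0,0,0,0,1,0,-0.001,0.001,0,0,0,1,0,-0.001,0.001,0,0,0,1]'

```text
clock: 3.07
eef_pos: [0.5948, -0.0701, 0.1912]
tool_rot: [0.832, 0.554, 0.0, 0.0]
ft_force: [0.9, -1.2, 1.0]
grip_width: 0.0001
```

Run:
```python
from st import *
st()
```

```text
t3.07 phi247.3 r59.1 tan17.0 z191.2 tilt [0.0002 0.0002] | F tool x-0.74 y1.25 z0.97 eef [ 0.5948 -0.0701  0.1912]
```

>>> drive_tool --steps '[-0.0004,-0.0016,0,0,0,1.5,1,-0.0004,-0.0016,0,0,0,1.5,1,-0.0004,-0.0016,0,0,0,1.5,1,-0.0004,-0.0016,0,0,0,1.5,1]'

```text
clock: 3.4
eef_pos: [0.5889, -0.069, 0.1912]
tool_rot: [0.86, 0.51, 0.001, 0.001]
ft_force: [1.2, -0.3, -0.4]
grip_width: -0.0001
```

Run:
```python
from st import *
st()
```

```text
t3.40 phi241.3 r58.8 tan17.5 z191.2 tilt [0.0007 0.0007] | F tool x0.31 y1.17 z-0.40 eef [ 0.5889 -0.069   0.1912]
```

>>> drive_tool --steps '[-0.0004,-0.0018,0,0,0,1.5,1,-0.0004,-0.0018,0,0,0,1.5,1,-0.0004,-0.0018,0,0,0,1.5,1,-0.0004,-0.0018,0,0,0,1.5,1,-0.0004,-0.0016,0,0,0,1.5,1,-0.0004,-0.0016,0,0,0,1.5,1]'

```text
clock: 3.9
eef_pos: [0.5789, -0.0655, 0.1912]
tool_rot: [0.898, 0.44, 0.001, 0.001]
ft_force: [2.4, -0.6, -0.7]
grip_width: -0.0004
```

Run:
```python
from st import *
st(); snap('wrist','w4')
```

```text
t3.90 phi232.3 r58.7 tan16.5 z191.2 tilt [0.0009 0.0008] | F tool x1.05 y2.27 z-0.65 eef [ 0.5789 -0.0655  0.1912]
```

View pics/w4.png

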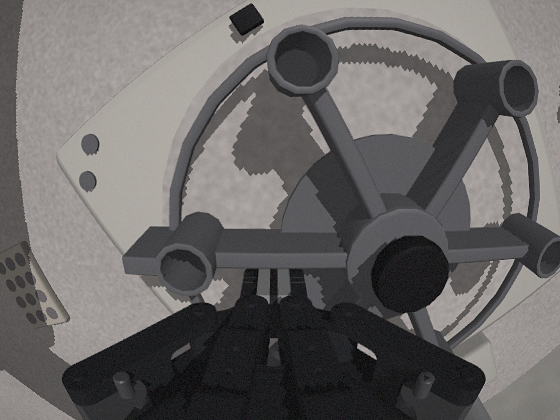

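>>> drive_tool --steps '[-0.0004,-0.0016,0,0,0,1.5,1,-0.0004,-0.0016,0,0,0,1.5,1,-0.0004,-0.0016,0,0,0,1.5,1,-0.0004,-0.0016,0,0,0,1.5,1,-0.0004,-0.0016,0,0,0,1.5,1,-0.0004,-0.0016,0,0,0,1.5,1,-0.0004,-0.0016,0,0,0,1.5,1,-0.0004,-0.0016,0,0,0,1.5,1]'

```text
clock: 4.62
eef_pos: [0.5675, -0.0591, 0.1912]
tool_rot: [0.939, 0.344, 0.001, 0.001]
ft_force: [2.9, -0.2, 0.9]
grip_width: -0.0001
```

>>> drive_tool --steps '[-0.0004,-0.0016,0,0,0,1.5,1,-0.0004,-0.0016,0,0,0,1.5,1,-0.0004,-0.0016,0,0,0,1.5,1,-0.0004,-0.0016,0,0,0,1.5,1,-0.0004,-0.0016,0,0,0,1.5,1,-0.0004,-0.0016,0,0,0,1.5,1,-0.0004,-0.0016,0,0,0,1.5,1,-0.0004,-0.0016,0,0,0,1.5,1]'

```text
clock: 5.28
eef_pos: [0.5576, -0.0506, 0.1913]
tool_rot: [0.97, 0.244, 0.001, 0.001]
ft_force: [1.8, 0.1, 0.2]
grip_width: 0.0
```

Run:
```python
from st import *
st()
```

```text
t5.28 phi208.3 r58.6 tan15.7 z191.3 tilt [0.0011 0.0007] | F tool x1.63 y0.80 z0.18 eef [ 0.5576 -0.0506  0.1913]
```

>>> drive_tool --steps '[-0.0004,-0.0016,0,0,0,1.5,1,-0.0004,-0.0016,0,0,0,1.5,1,-0.0004,-0.0016,0,0,0,1.5,1,-0.0004,-0.0016,0,0,0,1.5,1,-0.0004,-0.0016,0,0,0,1.5,1,-0.0004,-0.0016,0,0,0,1.5,1,-0.0004,-0.0016,0,0,0,1.5,1]'

```text
clock: 5.87
eef_pos: [0.5505, -0.0417, 0.1913]
tool_rot: [0.988, 0.155, 0.001, 0.001]
ft_force: [2.2, -2.0, 0.2]
grip_width: -0.0001
```

```bash
cat > zz.py <<'E'
from st import *
def zs(name):
    p,d,m=snap('wrist',name)
    v,u=np.mgrid[0:420,0:560]; ok=(d>0)&(d<1)
    W=fworld(m,u[ok],v[ok],depth=d[ok])
    r=np.hypot(W[:,0]-A[0],W[:,1]-A[1])
    k=W[(r<.014)&(W[:,2]>.13)&(W[:,2]<.17),2]; h=W[(r>.030)&(r<.05)&(W[:,2]<.118)&(W[:,2]>.098),2]
    g=W[(r>.116)&(r<.125)&(W[:,2]<.105)&(W[:,2]>.08),2]
    print('knob z %.1f (%d) plate %.1f (%d) housing %.1f (%d)'%(1e3*np.median(k) if len(k) else 0,len(k),1e3*np.median(h) if len(h) else 0,len(h),1e3*np.median(g) if len(g) else 0,len(g)))
E
python3 - <<'E'
from zz import *
st(); zs('w5')
E
```

```text
t5.87 phi197.8 r58.8 tan15.4 z191.3 tilt [0.0011 0.0008] | F tool x1.51 y2.57 z0.23 eef [ 0.5505 -0.0417  0.1913]
knob z 156.4 (3401) plate 112.6 (7757) housing 91.0 (7609)
```

View pics/w5.png

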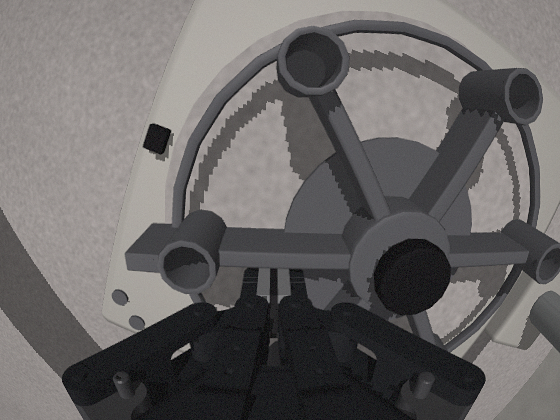

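>>> drive_tool --steps '[-0.0004,-0.0016,0,0,0,1.5,1,-0.0004,-0.0016,0,0,0,1.5,1,-0.0004,-0.0016,0,0,0,1.5,1,-0.0003,-0.001,0,0,0,1,1,-0.0003,-0.001,0,0,0,1,1]'

```text
clock: 6.33
eef_pos: [0.5466, -0.0354, 0.1912]
tool_rot: [0.995, 0.099, 0.001, 0.0]
ft_force: [1.8, -3.0, 1.1]
grip_width: -0.0004
```

Run:
```python
from zz import *
st(); zs('w6')
```

```text
t6.33 phi191.3 r59.3 tan15.1 z191.2 tilt [0.0006 0.0005] | F tool x1.19 y3.30 z1.10 eef [ 0.5466 -0.0354  0.1912]
knob z 156.3 (3416) plate 112.6 (7782) housing 91.0 (7666)
```

>>> drive_tool --steps '[-0.0003,-0.001,0,0,0,1,1,-0.0003,-0.001,0,0,0,1,1]'

```text
clock: 6.55
eef_pos: [0.5453, -0.0334, 0.1911]
tool_rot: [0.997, 0.081, 0.0, 0.0]
ft_force: [3.0, -2.2, 0.0]
grip_width: -0.0002
```

Run:
```python
from zz import *
st(); zs('w7')
```

```text
t6.55 phi189.3 r59.7 tan15.0 z191.1 tilt [0.0002 0.0002] | F tool x2.59 y2.65 z0.03 eef [ 0.5453 -0.0334  0.1911]
knob z 156.3 (3445) plate 112.6 (7740) housing 91.0 (7657)
```

>>> drive_tool --steps '[-0.0002,-0.001,0,0,0,1,1,-0.0002,-0.001,0,0,0,1,1]'

```text
clock: 6.77
eef_pos: [0.5443, -0.0314, 0.1909]
tool_rot: [0.998, 0.063, -0.0, 0.0]
ft_force: [0.8, -2.2, 0.8]
grip_width: -0.0002
```

Run:
```python
from zz import *
st(); zs('w8')
```

```text
t6.77 phi187.3 r59.8 tan14.9 z190.9 tilt [-0.      0.0001] | F tool x0.51 y2.24 z0.75 eef [ 0.5443 -0.0314  0.1909]
knob z 156.3 (3437) plate 112.6 (7762) housing 91.0 (7674)
```

>>> drive_tool --steps '[-0.0002,-0.001,0,0,0,1,1]'

```text
clock: 6.9
eef_pos: [0.544, -0.0304, 0.1909]
tool_rot: [0.998, 0.055, -0.0, 0.0]
ft_force: [1.2, -2.5, 0.6]
grip_width: -0.0001
```

Run:
```python
from zz import *
st(); zs('w9')
```

```text
t6.90 phi186.3 r59.8 tan14.9 z190.9 tilt [-0.0001  0.0001] | F tool x0.93 y2.59 z0.57 eef [ 0.544  -0.0304  0.1909]
knob z 156.3 (3463) plate 112.6 (7759) housing 91.0 (7691)
```

>>> drive_tool --steps '[-0.0002,-0.0008,0,0,0,0.75,1,-0.0002,-0.0008,0,0,0,0.75,1]'

```text
clock: 7.12
eef_pos: [0.5434, -0.0288, 0.1909]
tool_rot: [0.999, 0.042, -0.0, 0.0]
ft_force: [0.5, -1.8, 0.4]
grip_width: -0.0001
```

Run:
```python
from zz import *
st(); zs('w10')
```

```text
t7.12 phi184.8 r59.8 tan14.9 z190.9 tilt [-0.0001  0.    ] | F tool x0.32 y1.88 z0.44 eef [ 0.5434 -0.0288  0.1909]
knob z 156.3 (3452) plate 112.5 (7748) housing 91.0 (7732)
```

>>> drive_tool --steps '[-0.0002,-0.0008,0,0,0,0.75,1,-0.0002,-0.0008,0,0,0,0.75,1]'

```text
clock: 7.33
eef_pos: [0.543, -0.0272, 0.1908]
tool_rot: [1.0, 0.029, -0.0, 0.0]
ft_force: [1.3, -2.2, -0.3]
grip_width: -0.0001
```

Run:
```python
from zz import *
st(); zs('w11')
```

```text
t7.33 phi183.3 r59.8 tan14.8 z190.8 tilt [-0.0001  0.    ] | F tool x1.12 y2.30 z-0.30 eef [ 0.543  -0.0272  0.1908]
knob z 156.2 (3478) plate 112.5 (7760) housing 91.0 (7711)
```

>>> drive_tool --steps '[-0.0002,-0.0008,0,0,0,0.75,1,-0.0002,-0.0008,0,0,0,0.75,1]'

```text
clock: 7.55
eef_pos: [0.5425, -0.0256, 0.1908]
tool_rot: [1.0, 0.016, -0.0, -0.0]
ft_force: [1.1, -2.1, -0.2]
grip_width: -0.0001
```

Run:
```python
from zz import *
st(); zs('w12')
```

```text
t7.55 phi181.8 r59.8 tan14.7 z190.8 tilt [-0.0001 -0.    ] | F tool x1.01 y2.15 z-0.16 eef [ 0.5425 -0.0256  0.1908]
knob z 156.1 (3470) plate 112.4 (7742) housing 91.0 (7772)
```

>>> drive_tool --steps '[-0.0002,-0.0008,0,0,0,0.75,1,-0.0002,-0.0008,0,0,0,0.75,1]'

```text
clock: 7.77
eef_pos: [0.542, -0.024, 0.1907]
tool_rot: [1.0, 0.002, -0.0, -0.0]
ft_force: [-0.6, -0.9, -0.6]
grip_width: 0.0004
```

Run:
```python
from zz import *
st(); zs('w13')
```

```text
t7.77 phi180.3 r59.9 tan14.7 z190.7 tilt [-0.0002 -0.    ] | F tool x-0.61 y0.93 z-0.63 eef [ 0.542  -0.024   0.1907]
knob z 155.9 (3471) plate 112.2 (7773) housing 91.0 (7760)
```

Run:
```python
from zz import *
st(); zs('w14')
```

```text
t7.82 phi180.3 r60.1 tan14.5 z190.7 tilt [-0.0003 -0.0002] | F tool x0.95 y0.22 z-0.03 eef [ 0.5418 -0.0238  0.1907]
knob z 155.5 (3452) plate 111.8 (7789) housing 91.0 (7735)
```

>>> drive_tool --steps '[0,0,0,0,0,0,1,0,0,0,0,0,0,1]'

```text
clock: 8.03
eef_pos: [0.5416, -0.0237, 0.1906]
tool_rot: [1.0, 0.003, -0.001, -0.0]
ft_force: [-0.5, -0.2, 0.3]
grip_width: -0.0001
```

Run:
```python
from zz import *
st(); zs('w15')
```

```text
t8.03 phi180.4 r60.3 tan14.3 z190.6 tilt [-0.0007 -0.0004] | F tool x-0.50 y0.19 z0.32 eef [ 0.5416 -0.0237  0.1906]
knob z 155.1 (3428) plate 111.4 (7802) housing 91.0 (7737)
```

>>> drive_tool --steps '[0,0,0,0,0,0,1,0,0,0,0,0,0,1,0,0,0,0,0,0,1,0,0,0,0,0,0,1]'

```text
clock: 8.42
eef_pos: [0.5421, -0.024, 0.1909]
tool_rot: [1.0, 0.003, -0.0, -0.0]
ft_force: [0.2, 0.8, -0.6]
grip_width: 0.0
```

Run:
```python
from zz import *
st(); zs('w16')
```

```text
t8.42 phi180.4 r59.8 tan14.6 z190.9 tilt [-0.     -0.0001] | F tool x0.21 y-0.80 z-0.59 eef [ 0.5421 -0.024   0.1909]
knob z 150.4 (3266) plate 106.7 (8224) housing 91.0 (7478)
```

View pics/w16.png

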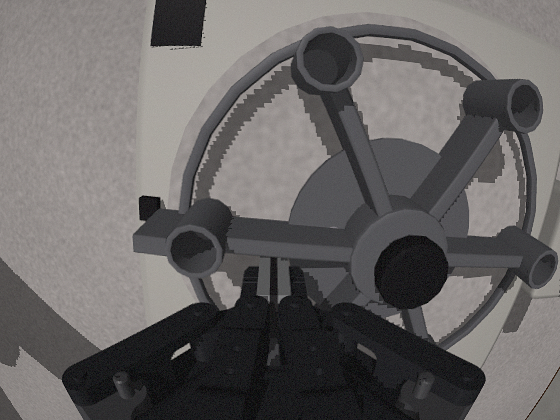

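It has dropped: the knob reads 150.4 mm, against 156.3 mm before. The fin holder at (195,250) now points at the mark at (150,207). I'll back off and rise.

>>> drive_tool --steps '[0,0.004,0,0,0,0,1,0,0.005,0,0,0,0,1,0,0,-0.01,0,0,0,1,0,0,-0.025,0,0,0,1,0,0,-0.035,0,0,0,1,0,0,-0.035,0,0,0,1,0,0,-0.01,0,0,0,1,0,0,0,0,0,0,1]'

```text
clock: 9.13
eef_pos: [0.5439, -0.0334, 0.3109]
tool_rot: [1.0, 0.003, 0.005, 0.0]
ft_force: [1.0, -0.3, 0.2]
grip_width: -0.0002
```

Run:
```python
from zz import *
zs('w17'); st()
p,d,m=snap('wrist','w18')
cv2.imwrite('pics/w18z.png',np.clip(cv2.resize(p[10:310,130:530,::-1],(800,600),interpolation=cv2.INTER_CUBIC).astype(float)*1.6,0,255).astype('uint8'))
st()
```

```text
knob z 150.5 (1141) plate 106.7 (4222) housing 91.1 (4090)
t9.18 phi180.3 r59.0 tan24.0 z308.2 tilt [0.0024 0.0001] | F tool x-0.19 y-0.14 z-0.48 eef [ 0.543  -0.0333  0.3082]
t9.23 phi180.3 r59.8 tan23.9 z306.2 tilt [0.0005 0.    ] | F tool x-0.69 y-0.22 z0.01 eef [ 0.5421 -0.0332  0.3062]
```

View pics/w18z.png

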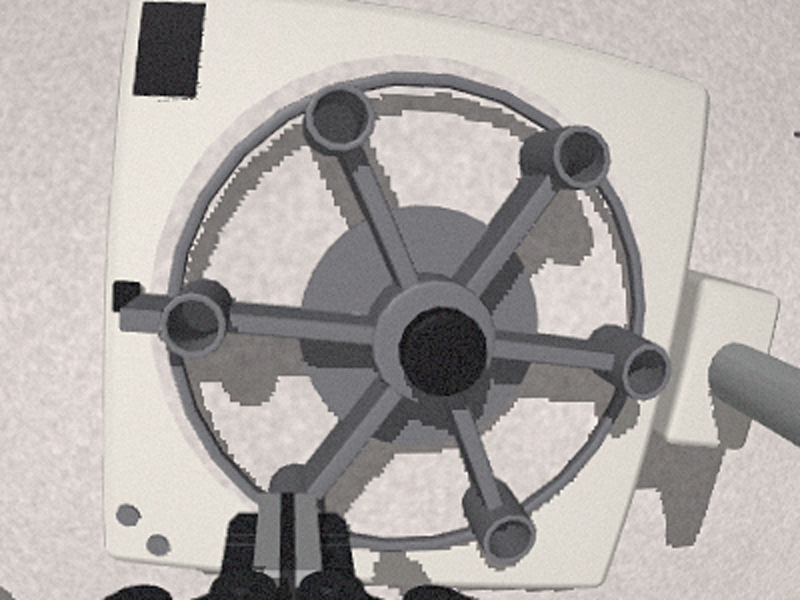

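Run:
```python
from h import *
D=np.load('pics/w18.npz');m=dict(mtx=D['K'],rvec=D['r'],tvec=D['t'])
P=[]
for n,x,y,z in [('h1',193,323,.140),('h2',340,119,.14),('h3',577,156,.14),('h4',637,369,.14),('h5',505,535,.14),('knob',443,351,.150),('mark',125,296,.096)]:
    w=fworld(m,np.array(130+(x+.5)/2-.5),np.array(10+(y+.5)/2-.5),z=z);P.append(w); print(n,w.round(4))
P=np.array(P)
A=np.c_[2*P[:5,:2],np.ones(5)]; s=np.linalg.lstsq(A,(P[:5,:2]**2).sum(1),rcond=None)[0]; c=s[:2]; print('circ',c,np.sqrt(s[2]+c@c))
for c in (c,np.array([.6018,-.009])):
  print([(round(np.degrees(np.arctan2(*(q[:2]-c)[::-1]))%360,1), round(np.hypot(*(q[:2]-c)),4)) for q in P])
o=bot.get_obs(); print(o['eef_pos'],o['joint_pos'])
```

```text
h1 [ 0.508  -0.0027  0.14  ]
h2 [0.5619 0.0733 0.14  ]
h3 [0.6544 0.0663 0.14  ]
h4 [ 0.6918 -0.0186  0.14  ]
h5 [ 0.6403 -0.0955  0.14  ]
knob [ 0.6011 -0.0104  0.15  ]
mark [0.4712 0.0008 0.096 ]
circ [ 0.60048282 -0.01075018] 0.09292305957174969
[(np.float64(175.0), np.float64(0.0928)), (np.float64(114.6), np.float64(0.0925)), (np.float64(55.0), np.float64(0.094)), (np.float64(355.1), np.float64(0.0916)), (np.float64(295.2), np.float64(0.0936)), (np.float64(32.1), np.float64(0.0007)), (np.float64(174.9), np.float64(0.1298))]
[(np.float64(176.2), np.float64(0.094)), (np.float64(115.9), np.float64(0.0915)), (np.float64(55.0), np.float64(0.0919)), (np.float64(353.9), np.float64(0.0905)), (np.float64(294.0), np.float64(0.0947)), (np.float64(242.9), np.float64(0.0015)), (np.float64(175.7), np.float64(0.131))]
[ 0.54211053 -0.03322192  0.30621609] [-6.12186180e-02  3.25156230e-01  1.25891173e-01  1.37062638e+00
  2.96644150e-05  1.50364021e+00]
```

>>> drive_tool --steps '[-0.005,-0.037,0,0,0,0,-1,-0.005,-0.037,0,0,0,0,-1,-0.005,-0.037,0,0,0,0,-1,-0.005,-0.037,0,0,0,0,-1,-0.005,-0.037,0,0,0,0,-1,-0.005,-0.037,0,0,0,0,-1,-0.005,-0.037,0.01,0,0,0,-1,-0.005,-0.037,0.01,0,0,0,-1]'

```text
clock: 9.9
eef_pos: [0.4992, 0.2641, 0.2841]
tool_rot: [1.0, 0.003, -0.001, 0.001]
ft_force: [1.3, 0.8, -0.1]
grip_width: 0.0853
```

>>> drive_tool --steps '[-0.005,-0.037,0.01,0,0,0,-1,-0.004,-0.036,0.01,0,0,0,-1,0,0,0.01,0,0,0,-1,0,0,0,0,0,0,-1,0,0,0,0,0,0,-1,0,0,0,0,0,0,-1]'

```text
clock: 10.4
eef_pos: [0.4908, 0.3343, 0.2553]
tool_rot: [1.0, 0.002, -0.001, 0.001]
ft_force: [1.5, -0.0, 0.2]
grip_width: 0.0854
```

Run:
```python
from st import *
st(); p,d,m=snap('wrist','w19'); st(); print(bot.get_obs()['grip_width'])
cv2.imwrite('pics/w19z.png',np.clip(cv2.resize(p[60:360,80:480,::-1],(800,600),interpolation=cv2.INTER_CUBIC).astype(float)*1.6,0,255).astype('uint8'))
```

```text
t10.40 phi180.3 r109.3 tan-343.8 z255.3 tilt [-0.0007  0.0007] | F tool x1.45 y0.02 z0.24 eef [0.4908 0.3343 0.2553]
t10.45 phi180.2 r109.1 tan-343.7 z256.1 tilt [-0.0001  0.0002] | F tool x-0.24 y-0.21 z1.09 eef [0.4912 0.3342 0.2561]
0.0853124778102071
```

View pics/w19z.png

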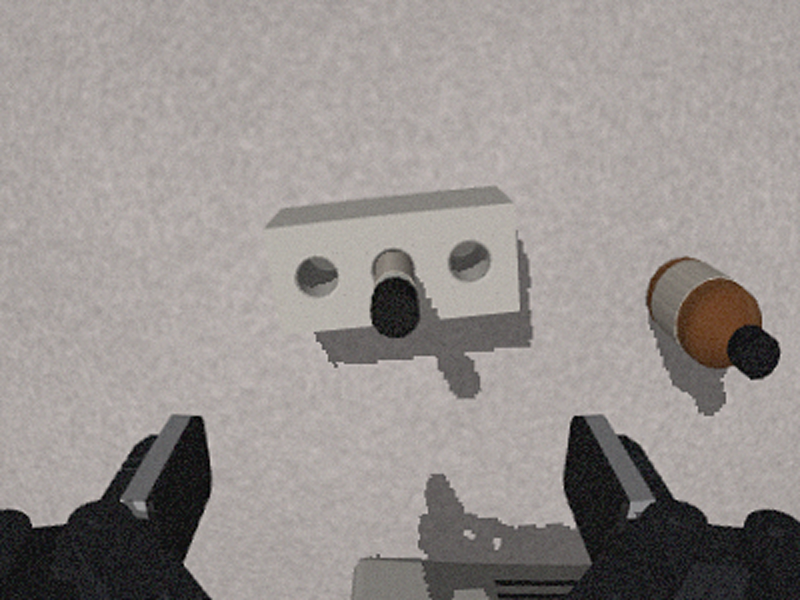

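Run:
```python
from h import *
D=np.load('pics/w19.npz');m=dict(mtx=D['K'],rvec=D['r'],tvec=D['t']);d=D['d']
for n,x,y,z in [('holeL',317,276,.05),('holeR',469,261,.05),('cap',396,309,.109)]:
    u,v=80+(x+.5)/2-.5,60+(y+.5)/2-.5
    print(n,fworld(m,np.array(u),np.array(v),z=z).round(4),d[int(round(v)),int(round(u))])
    if n=='cap': print(fworld(m,np.array(u),np.array(v),depth=d[int(round(v)),int(round(u))]))
print(bot.get_obs()['eef_pos'])
```

```text
holeL [0.4593 0.3329 0.05  ] 0.31717792
holeR [0.5265 0.3403 0.05  ] 0.3206017
cap [0.4936 0.3384 0.109 ] 0.22830278
[0.49358833 0.33882417 0.11034452]
[0.49123127 0.33424501 0.25605913]
```

>>> drive_tool --steps '[0.002,-0.003,0.015,0,0,0,-1,0,0,0.03,0,0,0,-1,0,0,0.035,0,0,0,-1,0,0,0.027,0,0,0,-1,0,0,0.014,0,0,0,-1,0,0,0.006,0,0,0,-1,0,0,0,0,0,0,-1,0,0,0,0,0,0,-1]'

```text
clock: 11.12
eef_pos: [0.4938, 0.3382, 0.1302]
tool_rot: [1.0, 0.002, 0.001, -0.001]
ft_force: [0.5, 0.5, -0.1]
grip_width: 0.0856
```

Run:
```python
from st import *
st(); p,d,m=snap('wrist','w20')
```

```text
t11.12 phi180.3 r106.3 tan-347.8 z130.2 tilt [ 0.0008 -0.0005] | F tool x0.50 y-0.54 z-0.05 eef [0.4938 0.3382 0.1302]
```

View pics/w20.png

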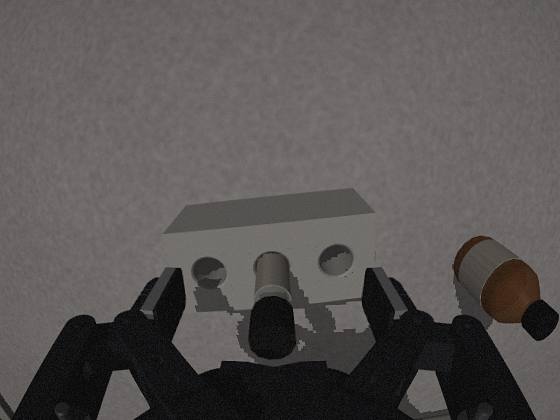

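>>> drive_tool --steps '[0,0,0.002,0,0,0,-1,0,0,0,0,0,0,0,0,0,0,0,0,0,0.5,0,0,0,0,0,0,1,0,0,0,0,0,0,1,0,0,0,0,0,0,1,0,0,0,0,0,0,1]'

```text
clock: 11.75
eef_pos: [0.493, 0.3387, 0.1271]
tool_rot: [1.0, 0.003, 0.0, -0.0]
ft_force: [0.4, -1.1, -0.3]
grip_width: 0.0152
```

Run:
```python
from st import *
st(); p,d,m=snap('wrist','w21')
```

```text
t11.75 phi180.4 r106.6 tan-348.4 z127.1 tilt [ 0.0003 -0.0001] | F tool x0.42 y1.12 z-0.33 eef [0.493  0.3387 0.1271]
```

View pics/w21.png

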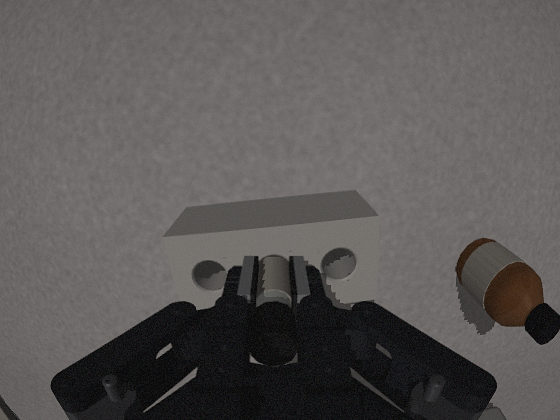

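>>> drive_tool --steps '[0,0,-0.008,0,0,0,1,0,0,-0.02,0,0,0,1,0,0,-0.03,0,0,0,1,0,0,-0.035,0,0,0,1,0,0,-0.035,0,0,0,1,0,0,-0.03,0,0,0,1,0,0,-0.02,0,0,0,1,0,0,0,0,0,0,1]'

```text
clock: 12.47
eef_pos: [0.4943, 0.3397, 0.3116]
tool_rot: [1.0, 0.003, 0.004, -0.003]
ft_force: [0.1, 0.8, 0.5]
grip_width: 0.0147
```

Run:
```python
from st import *
st(); p,d,m=snap('wrist','w22'); print(bot.get_obs()['grip_width'])
cv2.imwrite('pics/w22z.png',np.clip(cv2.resize(p[150:375,125:425,::-1],(800,600),interpolation=cv2.INTER_CUBIC).astype(float)*1.8,0,255).astype('uint8'))
```

```text
t12.47 phi180.4 r105.3 tan-349.3 z311.6 tilt [ 0.0044 -0.0031] | F tool x0.06 y-0.85 z0.50 eef [0.4943 0.3397 0.3116]
0.01482563191942889
```

View pics/w22z.png

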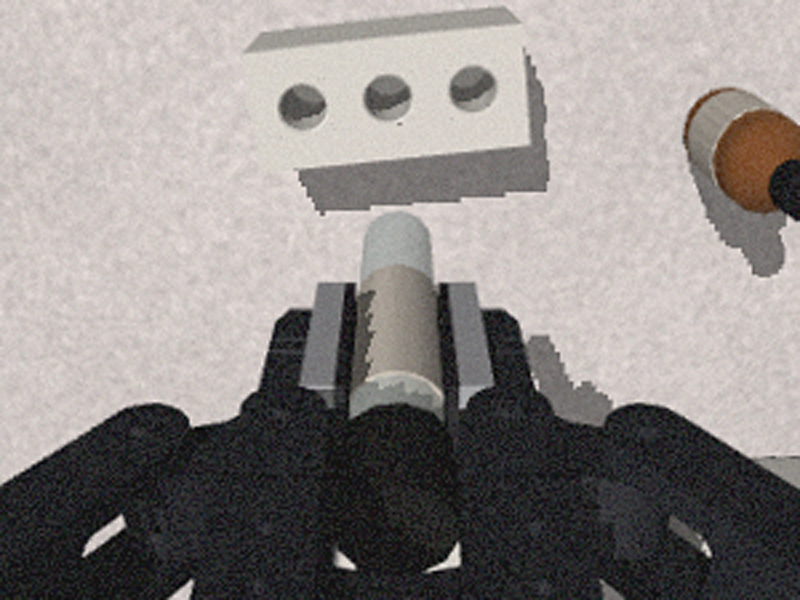

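```bash
cat > tube.py <<'E'
from h import *
from scipy.spatial.transform import Rotation as Ro
def tube(name):
    o=bot.get_obs(); p,d,m=snap('wrist',name)
    R=Ro.from_quat(o['tool_rot']).as_matrix()
    v,u=np.mgrid[0:420,0:560]; ok=(d>0)&(d<.4)
    W=fworld(m,u[ok],v[ok],depth=d[ok]); T=(W-o['eef_pos'])@R
    for a in np.arange(.05,.13,.01):
        q=T[(T[:,2]>a)&(T[:,2]<a+.01)&(abs(T[:,0])<.011)&(abs(T[:,1])<.02)]
        if len(q)>20: print('z%.2f n%d x %.4f..%.4f  ymin %.4f zmax %.4f'%(a,len(q),*np.percentile(q[:,0],[2,98]),np.percentile(q[:,1],3),q[:,2].max()))
    return o,p,d,m,R
E
python3 - <<'E'
from tube import *
o,*_=tube('w23'); print(o['eef_pos'],o['tool_rot'])
E
```

```text
z0.05 n579 x -0.0105..0.0106  ymin -0.0111 zmax 0.0600
z0.06 n466 x -0.0105..0.0104  ymin -0.0108 zmax 0.0700
z0.07 n278 x -0.0077..0.0075  ymin -0.0060 zmax 0.0800
z0.08 n217 x -0.0074..0.0075  ymin -0.0059 zmax 0.0900
z0.09 n193 x -0.0076..0.0072  ymin -0.0054 zmax 0.1000
z0.10 n172 x -0.0075..0.0074  ymin -0.0055 zmax 0.1100
z0.11 n91 x -0.0077..0.0070  ymin -0.0055 zmax 0.1171
[0.49373175 0.33929317 0.30868799] [ 0.99998941  0.00310172  0.00278743 -0.00194466]
```

>>> drive_tool --steps '[0.0012,0.02,-0.005,0,0,0,1,0.0012,0.037,0,0,0,0,1,0.0012,0.04,0,0,0,0,1,0.0012,0.04,0,0,0,0,1,0.0012,0.04,0,0,0,0,1,0.0012,0.04,0,0,0,0,1,0.0012,0.04,0,0,0,0,1,0.0012,0.037,0,0,0,0,1]'

```text
clock: 13.23
eef_pos: [0.5029, 0.0425, 0.3081]
tool_rot: [1.0, 0.003, -0.002, 0.0]
ft_force: [0.4, -0.2, -0.6]
grip_width: 0.0152
```

>>> drive_tool --steps '[0.0012,0.03,0,0,0,0,1,0,0.0145,0,0,0,0,1,0,0,0.01,0,0,0,1,0,0,0.01,0,0,0,1,0,0,0,0,0,0,1,0,0,0,0,0,0,1,0,0,0,0,0,0,1]'

```text
clock: 13.82
eef_pos: [0.5055, 0.0013, 0.2893]
tool_rot: [1.0, 0.004, -0.001, -0.0]
ft_force: [-0.5, 0.7, -0.3]
grip_width: 0.015
```

Run:
```python
from tube import *
o,p,*_=tube('w24'); print(o['clock'],o['eef_pos'],o['tool_rot'],bot.get_obs()['eef_pos'])
cv2.imwrite('pics/w24z.png',np.clip(cv2.resize(p[150:375,125:425,::-1],(800,600),interpolation=cv2.INTER_CUBIC).astype(float)*1.8,0,255).astype('uint8'))
snap('scene','s24')
```

```text
z0.05 n589 x -0.0105..0.0106  ymin -0.0111 zmax 0.0599
z0.06 n461 x -0.0104..0.0104  ymin -0.0108 zmax 0.0700
z0.07 n287 x -0.0077..0.0075  ymin -0.0061 zmax 0.0800
z0.08 n201 x -0.0075..0.0074  ymin -0.0057 zmax 0.0900
z0.09 n199 x -0.0075..0.0072  ymin -0.0054 zmax 0.1000
z0.10 n175 x -0.0075..0.0073  ymin -0.0055 zmax 0.1098
z0.11 n95 x -0.0077..0.0070  ymin -0.0055 zmax 0.1172
13.8167 [0.50545163 0.00132421 0.28926326] [ 9.99991370e-01  4.08383338e-03 -7.59636775e-04 -7.17609657e-05] [0.50572553 0.00127842 0.28972488]
```

View pics/w24z.png

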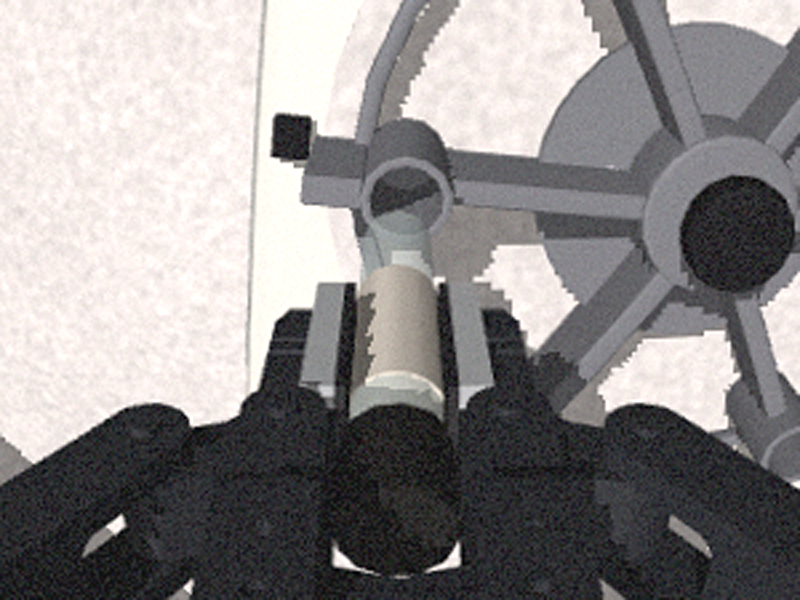

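Run:
```python
from h import *
from scipy.spatial.transform import Rotation as Ro
D=np.load('pics/w24.npz');m=dict(mtx=D['K'],rvec=D['r'],tvec=D['t']);d=D['d']
eef=np.array([.50545,.00132,.28926]);R=Ro.from_quat([.99999137,.00408383,-.00075964,-.00007176]).as_matrix()
for n,x,y,z in [('rim',408,200,.14),('top',408,157,.14),('left',362,195,.14),('right',454,195,.14),('knob',738,235,.15),('mark',292,136,.096)]:
    w=fworld(m,np.array(125+(x+.5)*.375-.5),np.array(150+(y+.5)*.375-.5),z=z); print(n,w.round(4),'tool',((w-eef)@R).round(4))
# depth-based: points on rim top
v,u=np.mgrid[0:420,0:560]; ok=(d>0)&(d<.4); W=fworld(m,u[ok],v[ok],depth=d[ok])
q=W[(W[:,2]>.1385)&(W[:,2]<.1425)&(np.hypot(W[:,0]-.507,W[:,1]+.001)<.018)]
A=np.c_[2*q[:,:2],np.ones(len(q))];s=np.linalg.lstsq(A,(q[:,:2]**2).sum(1),rcond=None)[0]
print(len(q),s[:2],np.sqrt(s[2]+s[:2]@s[:2]),np.median(q[:,2]),q[:,:2].min(0),q[:,:2].max(0))
```

```text
rim [ 0.5083 -0.0034  0.14  ] tool [0.003  0.0048 0.1493]
top [0.5081 0.0089 0.14  ] tool [ 0.003  -0.0075  0.1493]
left [ 0.4958 -0.0021  0.14  ] tool [-0.0094  0.0034  0.1493]
right [ 0.5208 -0.0019  0.14  ] tool [0.0155 0.0033 0.1492]
knob [ 0.6003 -0.0098  0.15  ] tool [0.0949 0.0119 0.1391]
mark [0.4717 0.0011 0.096 ] tool [-0.0334 -0.      0.1933]
350 [ 0.50640813 -0.00361304] 0.012197675216416569 0.14022141077783395 [ 0.48960983 -0.01382797] [0.52022328 0.00970632]
```

>>> drive_tool --steps '[0.0025,0.002,0.006,0,0,0,1,0,0,0.008,0,0,0,1,0,0,0.004,0,0,0,1,0,0,0,0,0,0,1,0,0,0,0,0,0,1,0,0,0,0,0,0,1]'

```text
clock: 14.42
eef_pos: [0.5083, -0.0018, 0.2719]
tool_rot: [1.0, 0.003, -0.0, -0.0]
ft_force: [-0.5, -0.0, -0.4]
grip_width: 0.0151
```

Run:
```python
from tube import *
o,p,*_=tube('w25'); print(o['clock'],o['eef_pos'],o['tool_rot'],bot.get_obs()['eef_pos'])
cv2.imwrite('pics/w25z.png',np.clip(cv2.resize(p[170:320,175:375,::-1],(800,600),interpolation=cv2.INTER_CUBIC).astype(float)*1.8,0,255).astype('uint8'))
snap('scene','s25')
```

```text
z0.05 n601 x -0.0105..0.0105  ymin -0.0111 zmax 0.0600
z0.06 n460 x -0.0105..0.0104  ymin -0.0109 zmax 0.0700
z0.07 n285 x -0.0077..0.0075  ymin -0.0063 zmax 0.0800
z0.08 n205 x -0.0072..0.0075  ymin -0.0057 zmax 0.0900
z0.09 n193 x -0.0075..0.0072  ymin -0.0055 zmax 0.1000
z0.10 n170 x -0.0075..0.0073  ymin -0.0054 zmax 0.1100
z0.11 n99 x -0.0077..0.0070  ymin -0.0055 zmax 0.1173
14.4167 [ 0.5082532  -0.0018215   0.27188726] [ 9.99995324e-01  3.05786151e-03 -3.93576380e-05 -1.51587792e-06] [ 0.50832327 -0.00183267  0.27207381]
```

View pics/w25z.png

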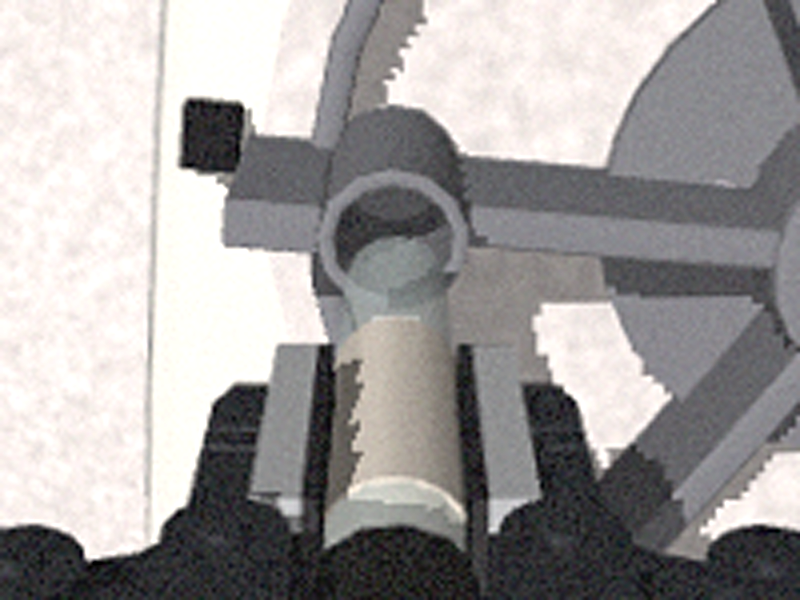

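Run:
```python
from h import *
from scipy.spatial.transform import Rotation as Ro
D=np.load('pics/w25.npz');m=dict(mtx=D['K'],rvec=D['r'],tvec=D['t']);d=D['d']
eef=np.array([.50825,-.00182,.27189]);R=Ro.from_quat([.999995,.00305786,-.00003936,-.0000015]).as_matrix()
for n,x,y,z in [('rim',393,238,.14),('top',393,168,.14),('left',318,236,.14),('right',468,236,.14),('inTop',393,184,.14),('inL',335,236,.14),('inR',452,236,.14),('tipfar',396,236,.15),('tipL',347,290,.15),('tipR',446,290,.15)]:
    w=fworld(m,np.array(175+(x+.5)*.25-.5),np.array(170+(y+.5)*.25-.5),z=z); print(n,w.round(4),'tool',((w-eef)@R).round(4))
def proj(w):
    Rc=cv2.Rodrigues(m['rvec'])[0]; c=Rc@w+m['tvec'].ravel(); r=np.hypot(c[0],c[1]); th=np.arctan2(r,c[2]); K=m['mtx']
    u=K[0,2]+K[0,0]*th*c[0]/r; v=K[1,2]+K[1,1]*th*c[1]/r; return ((u-175+.5)*4-.5,(v-170+.5)*4-.5)
for t in [(0,.0022,.122),(0,-.0058,.112),(0,-.0058,.122)]: print(t,proj(eef+R@np.array(t)))
# rim circles for candidate centres
for cx,cy in [(.5083,-.004),(.5069,-.0014),(.5075,-.003)]:
    print(cx,cy,[np.round(proj(np.array([cx+.013*np.cos(a),cy+.013*np.sin(a),.14])),0) for a in (0,np.pi/2,np.pi)])
```

```text
rim [ 0.5078 -0.0031  0.14  ] tool [-0.0004  0.0013  0.1319]
top [0.5077 0.0093 0.14  ] tool [-0.0005 -0.0111  0.1319]
left [ 0.4952 -0.0028  0.14  ] tool [-0.013   0.0009  0.1319]
right [ 0.5204 -0.0027  0.14  ] tool [0.0121 0.0009 0.1319]
inTop [0.5077 0.0065 0.14  ] tool [-0.0005 -0.0083  0.1319]
inL [ 0.4981 -0.0028  0.14  ] tool [-0.0102  0.0009  0.1319]
inR [ 0.5177 -0.0027  0.14  ] tool [0.0094 0.0009 0.1319]
tipfar [0.5083 0.0013 0.15  ] tool [ 0.     -0.0031  0.1219]
tipL [ 0.5004 -0.0082  0.15  ] tool [-0.0079  0.0064  0.1219]
tipR [ 0.5164 -0.0081  0.15  ] tool [0.0081 0.0064 0.1219]
(0, 0.0022, 0.122) (np.float64(395.7320572963747), np.float64(266.1969586279221))
(0, -0.0058, 0.112) (np.float64(395.86716566938003), np.float64(243.56202250638228))
(0, -0.0058, 0.122) (np.float64(395.7976895309944), np.float64(219.81743797963395))
0.5083 -0.004 [array([473., 243.]), array([397., 170.]), array([319., 242.])]
0.5069 -0.0014 [array([465., 229.]), array([388., 155.]), array([310., 228.])]
0.5075 -0.003 [array([469., 238.]), array([392., 164.]), array([314., 237.])]
```

>>> drive_tool --steps '[-0.0005,-0.0005,0,0,0,0,1,0,0,0.004,0,0,0,1,0,0,0.004,0,0,0,1,0,0,0.004,0,0,0,1,0,0,0.002,0,0,0,1,0,0,0.002,0,0,0,1,0,0,0.002,0,0,0,1,0,0,0,0,0,0,1]'

```text
clock: 15.18
eef_pos: [0.5075, -0.0013, 0.2534]
tool_rot: [1.0, 0.003, -0.0, 0.0]
ft_force: [0.1, 0.1, -0.4]
grip_width: 0.0147
```

Run:
```python
from tube import *
from st import st
st()
o,p,*_=tube('w26')
cv2.imwrite('pics/w26z.png',np.clip(cv2.resize(p[170:320,175:375,::-1],(800,600),interpolation=cv2.INTER_CUBIC).astype(float)*1.8,0,255).astype('uint8'))
```

```text
t15.18 phi180.4 r94.2 tan-8.3 z253.4 tilt [-0.0004  0.    ] | F tool x0.12 y-0.06 z-0.40 eef [ 0.5075 -0.0013  0.2534]
z0.05 n581 x -0.0105..0.0105  ymin -0.0111 zmax 0.0600
z0.06 n466 x -0.0104..0.0103  ymin -0.0108 zmax 0.0700
z0.07 n278 x -0.0077..0.0075  ymin -0.0062 zmax 0.0798
z0.08 n205 x -0.0073..0.0075  ymin -0.0058 zmax 0.0900
z0.09 n201 x -0.0076..0.0071  ymin -0.0054 zmax 0.1000
z0.10 n168 x -0.0074..0.0074  ymin -0.0054 zmax 0.1099
z0.11 n555 x -0.0108..0.0108  ymin -0.0104 zmax 0.1200
z0.12 n197 x -0.0102..0.0104  ymin -0.0107 zmax 0.1300
```

View pics/w26z.png

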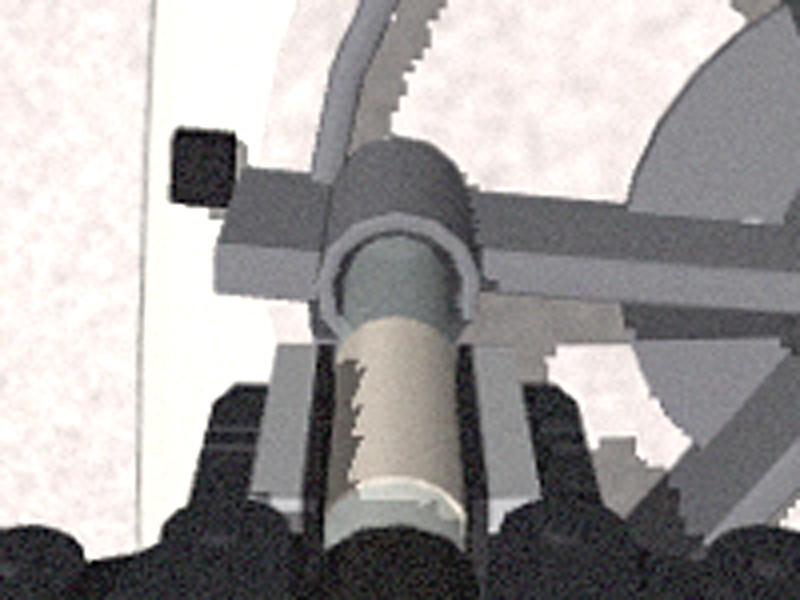

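>>> drive_tool --steps '[0.0002,0.0004,0.003,0,0,0,1,0,0,0.004,0,0,0,1,0,0,0.004,0,0,0,1,0,0,0.004,0,0,0,1,0,0,0.003,0,0,0,1,0,0,0.002,0,0,0,1,0,0,0,0,0,0,1]'

```text
clock: 15.82
eef_pos: [0.5076, -0.0017, 0.2332]
tool_rot: [1.0, 0.003, -0.001, 0.0]
ft_force: [0.0, -0.3, 0.5]
grip_width: 0.0147
```

Run:
```python
from st import st
st()
```

```text
t15.82 phi180.4 r94.1 tan-7.9 z233.2 tilt [-0.0006  0.    ] | F tool x0.01 y0.26 z0.52 eef [ 0.5076 -0.0017  0.2332]
```

Seven millimetres to go, with no contact force so far.

>>> drive_tool --steps '[0,0,0.002,0,0,0,1,0,0,0.0015,0,0,0,1,0,0,0.001,0,0,0,1,0,0,0,0,0,0,1]'

```text
clock: 16.15
eef_pos: [0.5078, -0.0017, 0.2292]
tool_rot: [1.0, 0.003, -0.0, 0.0]
ft_force: [0.1, -0.5, -0.4]
grip_width: 0.0148
```

>>> drive_tool --steps '[0,0,0.0007,0,0,0,1,0,0,0,0,0,0,1]'

```text
clock: 16.32
eef_pos: [0.5079, -0.0017, 0.2287]
tool_rot: [1.0, 0.003, 0.0, 0.0]
ft_force: [-0.2, 1.0, -0.2]
grip_width: 0.015
```

>>> drive_tool --steps '[0,0,0.0005,0,0,0,1,0,0,0,0,0,0,1]'

```text
clock: 16.48
eef_pos: [0.5079, -0.0017, 0.2282]
tool_rot: [1.0, 0.003, 0.0, 0.0]
ft_force: [-0.6, 0.4, 0.4]
grip_width: 0.0146
```

>>> drive_tool --steps '[0,0,0.0006,0,0,0,1,0,0,0.0006,0,0,0,1,0,0,0,0,0,0,1]'

```text
clock: 16.73
eef_pos: [0.5079, -0.0017, 0.2269]
tool_rot: [1.0, 0.003, -0.0, 0.0]
ft_force: [-0.3, -1.0, -0.2]
grip_width: 0.0151
```

>>> drive_tool --steps '[0,0,0.0004,0,0,0,1,0,0,0,0,0,0,1]'

```text
clock: 16.9
eef_pos: [0.5079, -0.0017, 0.2266]
tool_rot: [1.0, 0.003, -0.0, -0.0]
ft_force: [-0.7, -0.4, -0.5]
grip_width: 0.0149
```

>>> drive_tool --steps '[0,0,0.0004,0,0,0,1,0,0,0,0,0,0,1]'

```text
clock: 17.07
eef_pos: [0.508, -0.0017, 0.2262]
tool_rot: [1.0, 0.003, 0.0, -0.0]
ft_force: [-0.2, -0.6, 0.2]
grip_width: 0.015
```

>>> drive_tool --steps '[0,0,0.0004,0,0,0,1,0,0,0,0,0,0,1]'

```text
clock: 17.23
eef_pos: [0.508, -0.0017, 0.2258]
tool_rot: [1.0, 0.003, 0.0, 0.0]
ft_force: [0.8, 0.5, 0.5]
grip_width: 0.0148
```

>>> drive_tool --steps '[0,0,0.0003,0,0,0,1,0,0,0,0,0,0,1]'

```text
clock: 17.4
eef_pos: [0.508, -0.0017, 0.2256]
tool_rot: [1.0, 0.003, 0.0, -0.0]
ft_force: [-1.0, -0.1, 0.7]
grip_width: 0.0147
```

>>> drive_tool --steps '[0,0,0.0003,0,0,0,1,0,0,0,0,0,0,1]'

```text
clock: 17.57
eef_pos: [0.508, -0.0017, 0.2253]
tool_rot: [1.0, 0.003, 0.0, 0.0]
ft_force: [-1.2, -1.0, 1.6]
grip_width: 0.0149
```

>>> drive_tool --steps '[0,0,0.0003,0,0,0,1,0,0,0,0,0,0,1]'

```text
clock: 17.73
eef_pos: [0.508, -0.0017, 0.2251]
tool_rot: [1.0, 0.003, 0.0, -0.0]
ft_force: [-1.7, 0.2, 1.7]
grip_width: 0.015
```

Run:
```python
from tube import *
from st import st
st()
o,p,*_=tube('w27')
cv2.imwrite('pics/w27z.png',np.clip(cv2.resize(p[170:320,175:375,::-1],(800,600),interpolation=cv2.INTER_CUBIC).astype(float)*1.8,0,255).astype('uint8'))
print(bot.get_obs()['ft_force'])
```

```text
t17.73 phi180.4 r93.8 tan-7.9 z225.1 tilt [ 0.0001 -0.    ] | F tool x-1.69 y-0.24 z1.65 eef [ 0.508  -0.0017  0.2251]
z0.05 n574 x -0.0105..0.0105  ymin -0.0112 zmax 0.0600
z0.06 n471 x -0.0104..0.0104  ymin -0.0107 zmax 0.0700
z0.07 n283 x -0.0077..0.0075  ymin -0.0062 zmax 0.0800
z0.08 n586 x -0.0103..0.0103  ymin -0.0109 zmax 0.0900
z0.09 n320 x -0.0105..0.0103  ymin -0.0110 zmax 0.1000
z0.10 n242 x -0.0104..0.0104  ymin -0.0111 zmax 0.1100
z0.11 n289 x -0.0109..0.0102  ymin -0.0193 zmax 0.1200
z0.12 n71 x -0.0095..0.0098  ymin -0.0114 zmax 0.1246
[-0.17458648  0.10734898  2.67124012]
```

View pics/w27z.png

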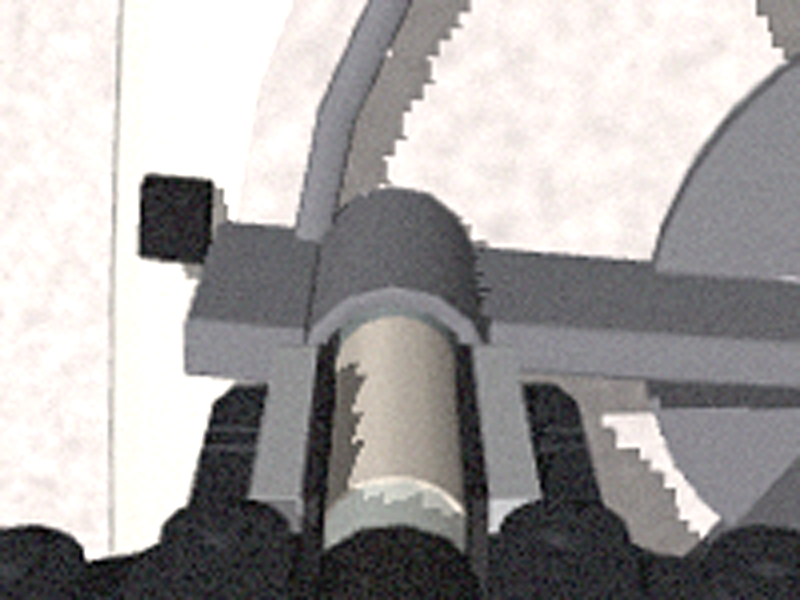

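>>> drive_tool --steps '[0,0,0,0,0,0,0.6,0,0,0,0,0,0,0.5,0,0,0,0,0,0,0.35,0,0,0,0,0,0,0,0,0,0,0,0,0,-0.4,0,0,0,0,0,0,-0.4]'

```text
clock: 18.28
eef_pos: [0.5079, -0.0017, 0.2248]
tool_rot: [1.0, 0.003, -0.0, -0.0]
ft_force: [0.3, -0.5, 0.3]
grip_width: 0.0597
```

Run:
```python
from st import *
st()
p,d,m=snap('wrist','w28')
cv2.imwrite('pics/w28z.png',np.clip(cv2.resize(p[120:420,75:475,::-1],(800,600),interpolation=cv2.INTER_CUBIC).astype(float)*1.8,0,255).astype('uint8'))
```

```text
t18.28 phi180.4 r93.9 tan-7.9 z224.8 tilt [-0.0001 -0.    ] | F tool x0.29 y0.52 z0.28 eef [ 0.5079 -0.0017  0.2248]
```

View pics/w28z.png

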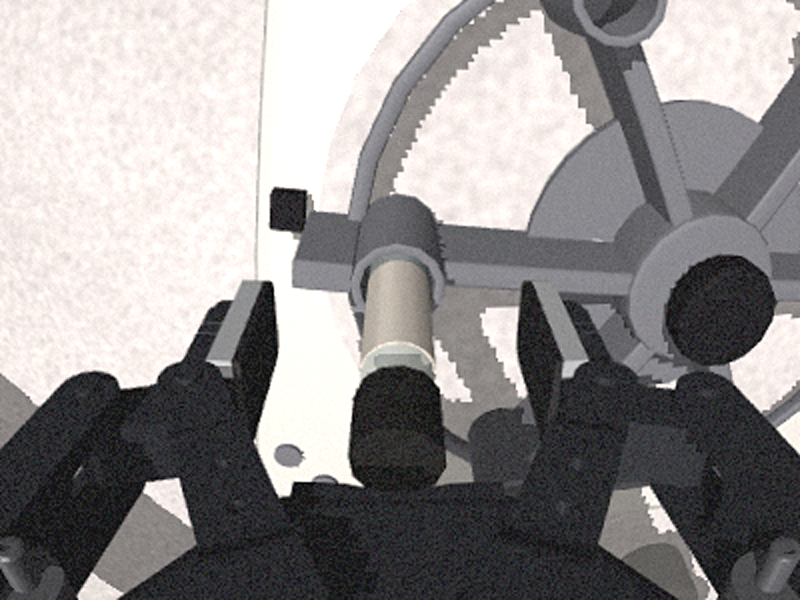

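The tube stands in the holder, released. Rising straight up now.

>>> drive_tool --steps '[0,0,-0.005,0,0,0,-0.6,0,0,-0.02,0,0,0,-0.6,0,0,-0.035,0,0,0,-0.6,0,0,-0.035,0,0,0,-0.6,0,0,-0.03,0,0,0,-0.6,0,0,-0.01,0,0,0,-0.6,0,0,0,0,0,0,-0.6,0,0,0,0,0,0,-0.6]'

```text
clock: 19.0
eef_pos: [0.5081, -0.0017, 0.3604]
tool_rot: [1.0, 0.003, 0.001, -0.0]
ft_force: [-0.4, -0.6, -0.8]
grip_width: 0.0683
```

>>> drive_tool --steps '[0,-0.03,0,0,0,0,-0.6,0,-0.04,0,0,0,0,-0.6,0,-0.04,0,0,0,0,-0.6,0,-0.04,0,0,0,0,-0.6,0,-0.04,0,0,0,0,-0.6,0,-0.04,0,0,0,0,-0.6,0,-0.02,0,0,0,0,-0.6,0,0,0,0,0,0,-0.6]'

```text
clock: 19.67
eef_pos: [0.5052, 0.2524, 0.3567]
tool_rot: [1.0, 0.006, -0.002, 0.0]
ft_force: [-0.1, -0.2, -0.2]
grip_width: 0.0682
```

>>> drive_tool --steps '[0,0,0,0,0,0,-0.6,0,0,0,0,0,0,-0.6,0,0,0,0,0,0,-0.6]'

```text
clock: 19.92
eef_pos: [0.5063, 0.247, 0.3592]
tool_rot: [1.0, 0.002, -0.001, 0.001]
ft_force: [0.6, -0.7, 0.2]
grip_width: 0.0683
```

Run:
```python
from zz import *
st()
p,d,m=snap('top','t29')
v,u=np.mgrid[0:420,0:560]
def pw(u,v):
    return world(m,u,v,depth=float(d[v,u]))
cap=[pw(a,b) for b in range(225,262) for a in range(245,290) if d[b,a]>0]
cap=np.array(cap); c=cap[cap[:,2]>.185]; print('cap pts',len(c),c.mean(0).round(4) if len(c) else '',c[:,2].max() if len(c) else '')
k=np.array([pw(a,b) for b in range(180,196) for a in range(264,281)]); k=k[np.hypot(k[:,0]-.6015,k[:,1]+.0097)<.012]; print('knob',np.median(k[:,2]))
a=cv2.resize(p[120:280,90:450,::-1],(800,356),interpolation=cv2.INTER_CUBIC); cv2.imwrite('pics/t29z.png',np.clip(a.astype(float)*1.7,0,255).astype('uint8'))
p,d,m=snap('scene','s29'); a=cv2.resize(p[150:340,100:440,::-1],(800,447),interpolation=cv2.INTER_CUBIC); cv2.imwrite('pics/s29z.png',np.clip(a.astype(float)*1.4,0,255).astype('uint8'))
```

```text
t19.92 phi180.3 r94.3 tan-256.4 z359.2 tilt [-0.0007  0.0005] | F tool x0.61 y0.70 z0.17 eef [0.5063 0.247  0.3592]
cap pts 71 [ 0.5076 -0.0016  0.2061] 0.21022069106372487
knob 0.1498445095230858
```

View pics/t29z.png

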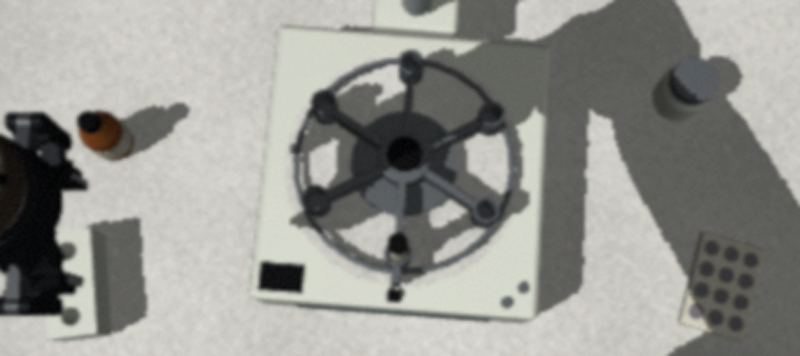

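View pics/s29z.png

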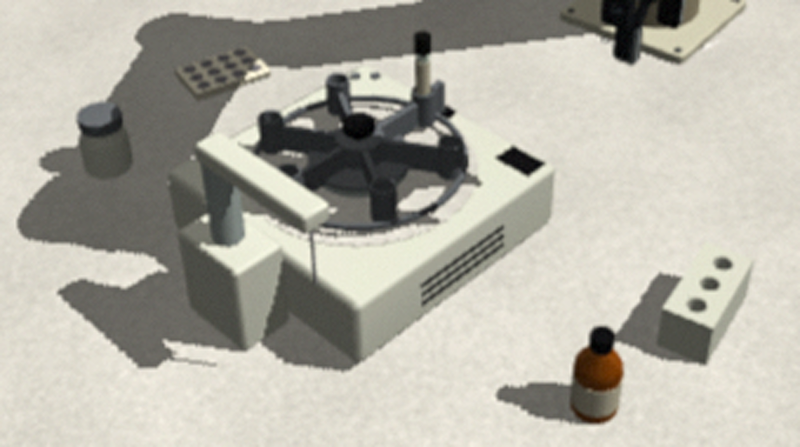

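The tube is upright in the fin holder at the mark, its cap top at about 0.208 m. The knob at 0.150 m shows the carousel is down, and the other things are where they were. I'll hand in.

```bash
python3 -c "
from workcell import job_done
print(job_done())"
```

```text
the job is handed in; nothing more can be done
None
```

The carousel is down on its drive pins with the fin holder at the index mark, and the capped tube stands released in that holder. I handed the job in at about 20 s of the 72 s; it reports no verdict.

- **Carousel:** I pushed it clockwise by spoke one with the closed fingers, at about 19 mm/s and then about 9 to 12 mm/s near the mark. The readings I took showed about 2 to 3 N on the fingers. I stopped when wrist depth showed it starting to sink. After about 0.6 s it was fully down: the knob top went from 156.3 mm to 150.4 mm.
- **Tube:** I gripped it on the glass just below the cap, lined it up over the bore in the wrist picture, and lowered it until the force rose to about 2 to 3 N. The height matched the holder's floor. Then I opened the fingers slowly.
- **Last checks:** The knob top read 149.8 mm, so the carousel is still down. The top of the tube read about 0.21 m, against an expected 0.208 m. The tube looked upright, and the gripper was clear at y = 0.25 m. I judged by eye only that the tile, bottle and jar had not moved.
- **Disagreement:** My first estimate of the holder's position, from the axis geometry, was about 2.5 mm off the close wrist view. I used the close view, and the tube went in without any noticeable side force.

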